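Set out the gating on the bottom board

TASK

Set out the loose pieces for moulding on the bottom board: lay the runner bar on the board so that its two notches straddle the gate tongues of both patterns, and stand the sprue peg upright on the middle of the runner's well block. Stand the feeder upright, centred on the hub of the round flange pattern, and lay the iron chill flat, centred and square on the raised pad of the bracket pattern. Leave the core box, the tin and the mallet where they are.

Things in the scene. Friction and masses are not known exactly. Their poses are not given: they have to be found in the camera images.
- board: Fixed wooden board, 200 mm (its x) by 300 mm (y), top 38 mm above the bench; origin: centre of underside, z up. The patterns are screwed on at board x +40, y +75 and -75 mm (either way round), turned like the board, tongues towards -x (the robot). The laid runner goes along board y, centre at y 0, x about -34 mm (-22: touching the patterns, -36: level with the tongue ends).
- flange_pattern: Fixed dark wooden round pattern on the board: disc 96 mm across, 14 mm high, with a flat-topped central hub 60 mm across, its top 38 mm above the board. Origin: centre of its underside (on the board top), z up. A gate tongue 26 mm wide (y) and 8 mm high runs on the board along its -x axis, ending 90 mm from the origin.
- bracket_pattern: Fixed dark wooden rectangular pattern on the board: foot plate 96 mm (its x) by 80 mm (y), 14 mm high, with a flat raised pad 66 mm (x) by 48 mm (y) in the middle, its top 38 mm above the board. Origin: centre of its underside (on the board top), z up. A gate tongue 26 mm wide (y) and 8 mm high runs along its -x axis, ending 90 mm from the origin.
- runner: Loose wooden bar, 0.1 kg, 220 mm long (its y), 28 mm wide (x), 26 mm high; in its middle a well block 44 mm (y) by 40 mm (x), top level with the bar's. Two notches through the underside, 46 mm wide (y), 9.5 mm high, centred at y +75 and -75 mm. Origin: centre of its underside, z up; lies right side up at the start.
- sprue: Loose slim wooden sprue peg standing on its smaller end, 0.05 kg, 85 mm tall, round, 28 mm across at the foot widening to 38 mm at the top. Origin: centre of its foot, z up.
- feeder: Loose squat wooden feeder (riser) peg standing on its smaller end, 0.075 kg, 58 mm tall, round, 46 mm across at the foot widening to 52 mm at the top. Origin: centre of its foot, z up.
- chill: Loose dark cast-iron chill block, 0.36 kg, 56 mm (its x) by 36 mm (its y) by 24 mm high, with two 6 mm thick headed pins standing 13 mm above its top at x = +17 and -17 mm. Origin: centre of its underside, z up; lies pins up at the start.
- core_box: Bystander: wooden core box half 80 by 120 by 46 mm with a groove along its y and two brass dowels, loose beyond the board. Origin: centre of its underside.
- tin: Bystander: round plain steel tin with lid, 87 mm across, 62 mm tall, loose beyond the board. Origin: centre of its underside.
- mallet: Bystander: wooden mallet lying beyond the board, head 60 mm across and 84 mm long (its x), handle 150 mm along its +y. Origin: under the head's centre, on the bench.

How it is judged:
By the outcome, as a careful person would: the job done as asked, in the order asked, and still so for the second after the job is handed in, with the robot touching nothing.
It also fails if it takes over 122 s, if anything falls off the work surface, if the arm or the gripper's body presses on something with over 40 N, if the wrist force passes 120 N, or if a joint passes its speed limit or range.

ROBOT

A 6-joint arm with a two-finger parallel gripper is mounted at the origin on the work surface. World frame = base frame: x ahead of the robot, y to its left, z up, the work surface at z = 0. Lengths are in m, angles in rad, forces in N, time in s.
With the tool pointing down it reaches from about 0.35 to 0.8 m from the base axis. Payload 7.3 kg.
Tool frame: the origin (TCP) lies between the finger pads; the fingertips stand 25 mm ahead of it and the grasp point (between the pads) lies 6 mm ahead of it (r.tip_extent is the distance from the TCP to the fingertips, in m); z points along the fingers, y is the direction in which the jaws open and shut (so a half turn about z gives the same grasp; the last joint's range is limited). The gripper opens to 85 mm and grips with 20 to 120 N. Pads are 22 mm wide; open, the fingers measure 114 mm over their backs; the gripper's body (76 mm by 85 mm) begins 54 mm behind the grasp point. The pads swing forward as they close: fully open they stand 13 mm farther back than shut.
Start: joints at [1.009, 0.342, 1.524, -0, 1.275, -0.146], TCP at [0.212, 0.48, 0.256] pointing down, gripper open.
Joint ranges: [-2.53, 2.53], [-0.77, 2.02], [0.04, 2.7], [-1, 4.14], [0.28, 2.66], [-3.11, 3.11]. Speed limits (rad/s): [2.57, 2.57, 3.14, 3.14, 3.14, 3.14].

INTERFACE

Orientations are given as a unit quaternion [x, y, z, w].
In Python, from workcell import r, command_gripper, optics gives the robot as it stands. The module is installed in compiled form; this text tells all that it offers. Calls block until the motion is done:
- r.reach(position, orientation): joint-space move of the TCP to a pose.
- r.move_straight(position, orientation=None, speed=0.15, max_force=None): straight line of the TCP; orientation=None keeps the orientation; speed is the mean speed in m/s. With max_force (N) it stops when the force on the tool has changed by that much, and returns True; else False.
- r.movej(angles): joint-space move.
- command_gripper(opening, force=None): finger opening in m; force is the grip in N (None keeps the last); returns when the fingers have stopped.
- r.hold(seconds).
- r.solve_ik(position, orientation): joint angles nearest the present ones, or None.
- r.read_state(): the state.
- optics.get_image(name): name is "scene" or "top"; returns (picture, depth): 384x512x3 uint8, red, green, blue; 384x512 float32, m along the optical axis (not along the pixel's ray), 0 where there is no reading.
- optics.camera_model(name): a dict with "K" (3x3 intrinsics, pixels), "R" (3x3) and "t" (3): a world point X has camera coordinates R X + t. Camera axes: x right, y down, z forward; pixel columns grow to the right and rows downward; lengths in m; the calibration is good to about 2 mm. A picture is of the moment at which its call begins. camera_model takes no time and is no camera call.
A pose or a line that the arm cannot do raises r.PlanningError and nothing moves.
- r.finish_job(): hands the job in, once; it reports no verdict.
The state is a dict: "time_s": time; "joint_positions": joint angles; "dq": joint speeds; "tau": joint torques, N m; "eef_pos": TCP position; "eef_rot": TCP orientation; "contact_force": force on the tool from outside, world axes, zero at the start; "torque": the same for the moment, N m; "grip_width": finger opening in m.
Only numpy, scipy, OpenCV 4.12 (cv2) and the standard library are available. Lean on these libraries where they do the work, as an engineer would, in place of code of your own. Each camera call takes 0.05 s, during which the arm holds its last target.

## Working session

There is one attempt and no reset: what is moved stays moved. The work goes in short steps, each a Python script; the robot and the scene stay as the last script left them, time stands still between calls to the robot, and variables do not carry over. Pictures are saved under pics/ and viewed, and the job is handed in when it is done.

```bash
mkdir -p pics; ls; python3 - <<'E'
from workcell import r, command_gripper, optics
import cv2,numpy as np
for n in("scene","top"):
    im,d=optics.get_image(n); m=optics.camera_model(n)
    np.savez(f"{n}0.npz",im=im,d=d,**m)
    print(n,m["K"],m["R"],m["t"], -m["R"].T@m["t"])
    cv2.imwrite(f"pics/{n}0.png",cv2.resize(im[:,:,::-1],(800,600),interpolation=cv2.INTER_CUBIC))
s=r.read_state();print(s)
E
```

```text
pics
scene [[486.7481972    0.         260.81333605]
 [  0.         486.7481972  185.68727242]
 [  0.           0.           1.        ]] [[-0.57676935  0.81687604  0.00711711]
 [ 0.69960688  0.49843007 -0.5119743 ]
 [-0.42176692 -0.29031191 -0.85897128]] [ 0.34106788 -0.39665476  1.7483174 ] [1.21160235 0.42665184 1.29624998]
top [[496.15616094   0.         262.50351624]
 [  0.         496.15616094 184.24697064]
 [  0.           0.           1.        ]] [[ 0.01229295 -0.99990965 -0.00543909]
 [-0.98688245 -0.01125676 -0.16104755]
 [ 0.16097177  0.0073475  -0.98693166]] [0.00275704 0.61001419 1.28637564] [3.94908242e-01 1.71933791e-04 1.36782114e+00]
{'time_s': 0.1, 'joint_positions': array([ 1.00896328e+00,  3.42660620e-01,  1.52488303e+00, -2.87869218e-05,
        1.27539570e+00, -1.46001507e-01]), 'dq': array([ 0.00016961, -0.00191527, -0.00353227,  0.00010942,  0.0005794 ,
       -0.00067597]), 'tau': array([ 2.30698897e-03, -4.34444225e+01, -2.46491379e+01, -5.28359487e-05,
        4.56744528e-03,  1.93062129e-05]), 'eef_pos': array([0.21189719, 0.48000374, 0.25570492]), 'eef_rot': array([ 2.06416853e-01,  9.78463913e-01, -6.36385273e-04, -2.20451057e-04]), 'contact_force': array([-0.94156595, -0.28573543,  0.26626453]), 'torque': array([ 0.01510691, -0.0030398 , -0.00396381]), 'grip_width': 0.08518816971466392}
```

View pics/top0.png

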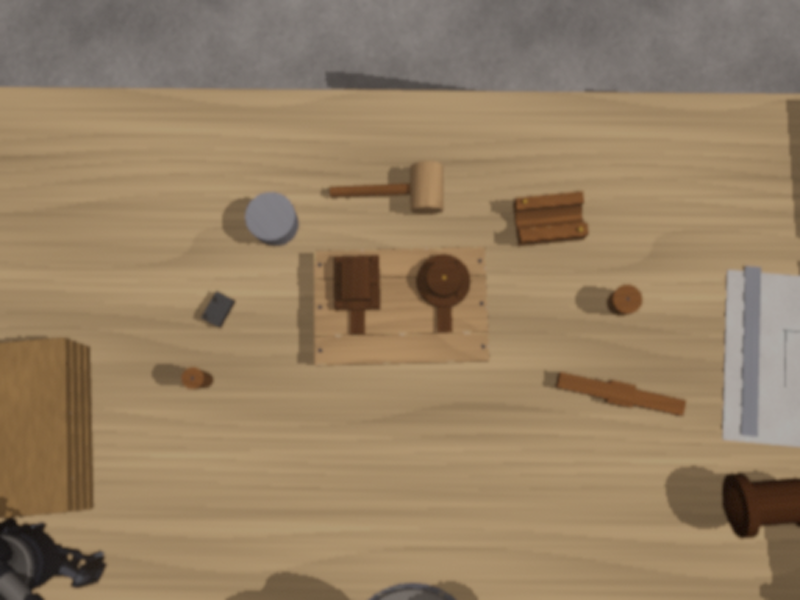

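View pics/scene0.png

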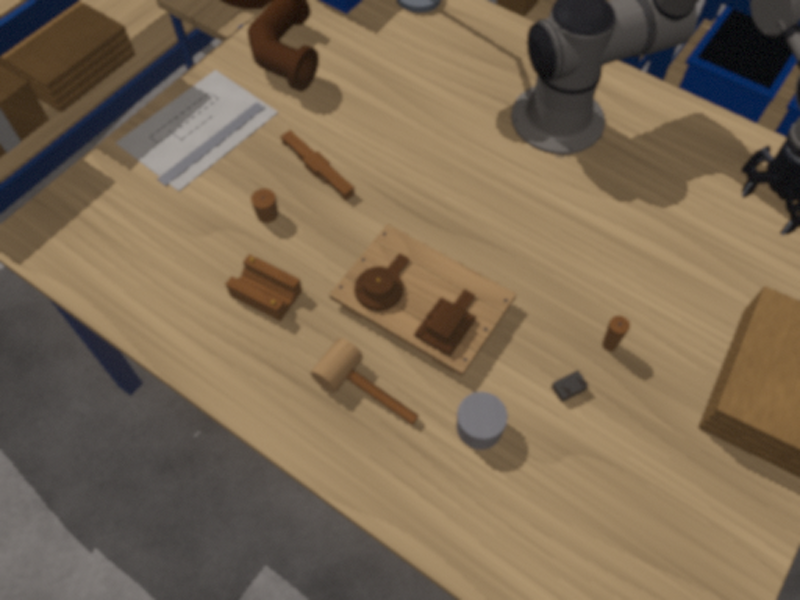

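The top view shows the chill at about (218,309) of 800x600, the sprue at (195,378), the feeder at (626,300) and the runner at (620,393). The board centre is near (402,305), with the bracket on the left (+y) and the flange on the right. Next I'll take sub-pixel measurements from both depth and colour.

```bash
cat > h.py <<'E'
import numpy as np,cv2
def load(n,k=0):
    return dict(np.load(f"{n}{k}.npz"))
def cloud(D):
    d=D['d'];v,u=np.mgrid[:d.shape[0],:d.shape[1]]
    K=D['K'];c=np.stack([(u-K[0,2])/K[0,0]*d,(v-K[1,2])/K[1,1]*d,d],-1)
    return (c-D['t'])@D['R']
def proj(D,X):
    c=np.atleast_2d(X)@D['R'].T+D['t'];p=c@D['K'].T;return p[:,:2]/p[:,2:]
def ray(D,uv,z):
    uv=np.atleast_2d(uv);K=D['K'];c=np.c_[(uv[:,0]-K[0,2])/K[0,0],(uv[:,1]-K[1,2])/K[1,1],np.ones(len(uv))]@D['R']
    o=-D['R'].T@D['t'];return o+c*((z-o[2])/c[:,2])[:,None]
def crop(D,u0,v0,w,h,s,fn):
    im=D['im'][v0:v0+h,u0:u0+w,::-1];cv2.imwrite(fn,cv2.resize(im,None,fx=s,fy=s,interpolation=cv2.INTER_CUBIC))
E
python3 - <<'E'
from h import *
T=load('top');P=cloud(T);S=load('scene');Q=cloud(S)
np.set_printoptions(precision=4,suppress=True,linewidth=150)
for n,D,P in(('top',T,P),('scene',S,Q)):
    z=P[...,2];ok=(D['d']>0)
    b=ok&(abs(z)<.01); print(n,'bench z',np.median(z[b]),z[b].std(), 'noread',(~ok).mean())
    m=(ok&(z>.012)&(z<.15)&(P[...,0]>.25)&(P[...,0]<.95)&(abs(P[...,1])<.6)).astype(np.uint8)
    k,l,st,c=cv2.connectedComponentsWithStats(m)
    for i in range(1,k):
        if st[i,4]>25:
            pp=P[l==i];print(i,st[i],pp.min(0),pp.max(0),np.median(pp,0))
h=(np.clip(P[...,2],-.01,.1)+.01)/.11*255
h=(np.clip(cloud(T)[...,2],-.01,.1)+.01)/.11*255
cv2.imwrite('pics/h.png',cv2.resize(cv2.applyColorMap(h.astype(np.uint8),cv2.COLORMAP_JET)[100:290,100:460],None,fx=2.2,fy=2.2,interpolation=cv2.INTER_NEAREST))
crop(T,190,145,140,95,5.6,'pics/board.png')
E
```

```text
top bench z -0.0017673208371092601 0.0028958052229475706 noread 0.0038045247395833335
1 [ 211  103   73   34 1082] [ 0.7506 -0.0452  0.0124] [0.8379 0.1578 0.0648] [ 0.7894 -0.0003  0.0451]
2 [157 123  34  35 892] [0.6889 0.2136 0.0123] [0.7759 0.2984 0.0677] [0.7283 0.2529 0.0596]
3 [ 329  122   48   35 1304] [ 0.6953 -0.3003  0.0121] [ 0.7879 -0.1727  0.0531] [ 0.7461 -0.2351  0.0396]
4 [ 201  158  112   76 8118] [ 0.4779 -0.1247  0.0168] [0.6872 0.1796 0.0851] [0.579  0.0272 0.0375]
5 [389 182  22  20 344] [ 0.5699 -0.3851  0.0123] [ 0.6196 -0.3349  0.063 ] [ 0.5922 -0.357   0.0553]
6 [129 186  21  24 277] [0.5427 0.3207 0.0121] [0.6052 0.3749 0.0398] [0.5739 0.3482 0.0223]
7 [  22  216   37  106 3121] [0.2503 0.5473 0.0122] [0.5133 0.6    0.1117] [0.3659 0.57   0.1004]
8 [116 235  20  15 225] [0.4316 0.3494 0.0131] [0.4676 0.3864 0.0907] [0.4495 0.3631 0.0824]
9 [356 238  83  28 971] [ 0.401  -0.4628  0.0129] [ 0.4707 -0.2445  0.0332] [ 0.4346 -0.3526  0.0237]
10 [462 303  43  25 855] [ 0.25   -0.6     0.0121] [ 0.306  -0.5081  0.1074] [ 0.2744 -0.5383  0.0778]
scene bench z 0.00
[... 364 characters left out ...]
0.0553]
14 [ 210  143  120   98 6021] [ 0.4772 -0.127   0.0124] [0.6905 0.1813 0.0845] [0.5993 0.0357 0.0408]
15 [ 144  162   49   42 1134] [ 0.699  -0.3004  0.012 ] [ 0.7902 -0.1715  0.0561] [ 0.7392 -0.2309  0.0397]
16 [ 447  185   58   92 1810] [0.2501 0.5492 0.012 ] [0.5187 0.6    0.116 ] [0.3857 0.5761 0.1061]
17 [385 202  18  22 254] [0.4353 0.3509 0.0121] [0.4742 0.3876 0.095 ] [0.4624 0.3698 0.0817]
20 [ 198  216   70   56 1065] [ 0.754  -0.0449  0.0122] [0.8397 0.1597 0.0681] [0.7989 0.0063 0.0447]
21 [353 237  23  19 265] [0.5486 0.3233 0.0121] [0.6107 0.3782 0.0423] [0.5811 0.3508 0.0258]
23 [292 251  33  36 937] [0.6931 0.2141 0.0121] [0.7786 0.2996 0.0705] [0.7431 0.2594 0.0633]
```

View pics/h.png

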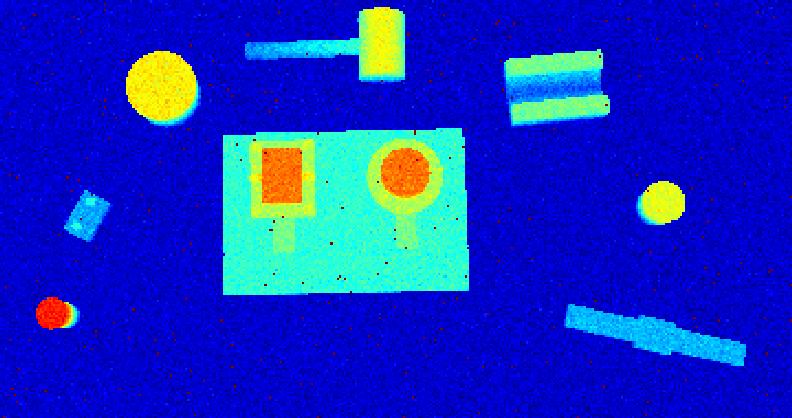

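View pics/board.png

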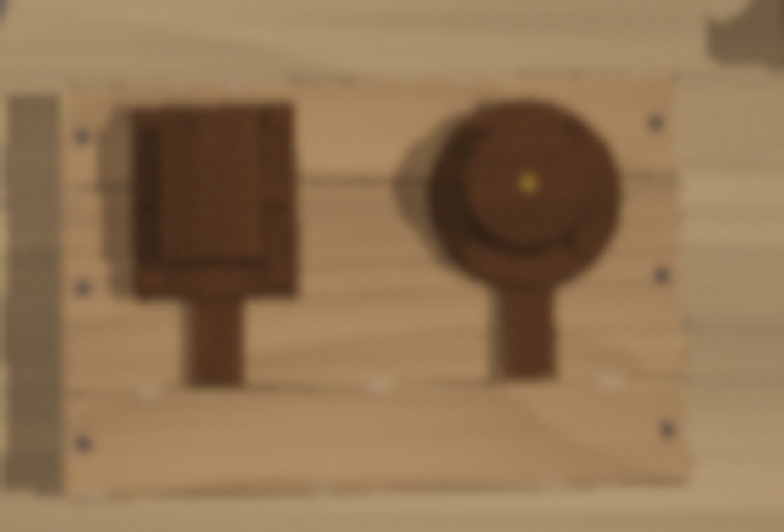

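```bash
cat > meas.py <<'E'
from h import *
from scipy.spatial.transform import Rotation as Ro
np.set_printoptions(precision=4,suppress=True,linewidth=150)
def levelled(D):
    """correct the camera pose so the bench is z=0 (about the scene centre)"""
    P=cloud(D);ok=(D['d']>0)&(abs(P[...,2])<.009)&(P[...,0]>.3)&(P[...,0]<.85)&(abs(P[...,1])<.5)
    p=P[ok];c=np.array([.55,0,0]);A=np.c_[p[:,:2]-c[:2],np.ones(len(p))];w,*_=np.linalg.lstsq(A,p[:,2],rcond=None)
    G=Ro.from_rotvec([-w[1],w[0],0]).as_matrix() # X' = G(X-c)+c-(0,0,w2)
    D=dict(D);R,t=D['R'],D['t']
    # X = G^T(X'-c+dz)+c
    D['R']=R@G.T;D['t']=t+R@(c-G.T@(c-np.array([0,0,w[2]])));D['lev']=w
    return D
def region(D,xy,rad,zlo,zhi):
    P=cloud(D);m=(D['d']>0)&(np.hypot(P[...,0]-xy[0],P[...,1]-xy[1])<rad)&(P[...,2]>zlo)&(P[...,2]<zhi)
    m=cv2.medianBlur(m.astype(np.uint8),3)
    k,l,st,_=cv2.connectedComponentsWithStats(m);i=1+np.argmax(st[1:,4]);return l==i
def top(D,xy,rad,ztop,lo=.008,hi=.01):
    m=region(D,xy,rad,ztop-lo,ztop+hi);v,u=np.nonzero(m);W=ray(D,np.c_[u,v],ztop)[:,:2]
    c=W.mean(0);C=np.cov((W-c).T);e,V=np.linalg.eigh(C)
    r=cv2.minAreaRect((W*1000).astype(np.float32))
    return c,np.degrees(np.arctan2(V[1,1],V[0,1])),np.sqrt(12*e),len(W)
E
python3 - <<'E'
from meas import *
for n in('top','scene'):
    D=levelled(load(n));print(n,D['lev'])
    z=cloud(D)[...,2]
    for nm,xy,rad,zt,lo,hi in(('hub',(.62,-.04),.06,.076,.012,.012),('pad',(.62,.11),.06,.076,.012,.012),('board',(.58,.03),.22,.038,.012,.06),
       ('sprue',(.45,.366),.05,.085,.006,.012),('feeder',(.594,-.358),.05,.058,.006,.012),('chill',(.574,.349),.06,.024,.009,.03),('runner',(.435,-.352),.14,.026,.01,.02)):
        c,a,e,N=top(D,xy,rad,zt,lo,hi);m=region(D,xy,rad,zt-lo,zt+hi)
        print(nm,c,a,e,N,np.median(z[m]))
E
```

```text
top [-0.0002  0.0006 -0.0018]
hub [ 0.6233 -0.0456] 171.38398751181217 [0.0517 0.0539] 410 0.07586946058128788
pad [0.6186 0.103 ] -178.29885742139422 [0.0481 0.0665] 456 0.0756674661386596
board [0.5802 0.0275] 92.1052380206047 [0.2008 0.3003] 8138 0.03935987774513701
sprue [0.45   0.3678] 84.48738055412741 [0.0323 0.0336] 171 0.08533826700944638
feeder [ 0.5944 -0.3602] 120.51999391159761 [0.0445 0.0452] 292 0.0578932082285627
chill [0.5735 0.3485] 152.26046924428255 [0.0375 0.0554] 274 0.02397653356369266
runner [ 0.4348 -0.3535] 77.83964687716139 [0.0321 0.2114] 959 0.02574615485845866
scene [0.0009 0.0009 0.0014]
hub [ 0.63   -0.0428] -139.77826714325687 [0.0523 0.0585] 316 0.07551641657794994
pad [0.6242 0.1056] -178.7871654504085 [0.0502 0.0691] 377 0.07553816896356148
board [0.5892 0.0333] 91.79938161675496 [0.2047 0.3014] 5946 0.03939309036182752
sprue [0.4544 0.3695] -179.34372247943824 [0.0321 0.035 ] 128 0.08484869761565579
feeder [ 0.5971 -0.3587] 51.82871595584686 [0.0442 0.0484] 175 0.05741839779291523
chill [0.5797 0.3509] 154.60065643136485 [0.037  0.0585] 250 0.024193165590249685
runner [ 0.4395 -0.3484] 77.67552606531085 [0.0354 0.2173] 525 0.025439302256842728
```

```bash
cat > rob.py <<'E'
from meas import *
from workcell import r, command_gripper, optics
def q(phi_deg):
    a=np.radians(phi_deg+90)/2; return [np.cos(a),np.sin(a),0,0]
def st(): 
    s=r.read_state(); print('t %.1f'%s['time_s'],'tcp',s['eef_pos'],'w %.4f'%s['grip_width'],'F',s['contact_force'],'q6 %.2f'%s['joint_positions'][5]); return s
def snap(n,k):
    im,d=optics.get_image(n);m=optics.camera_model(n);np.savez(f"{n}{k}.npz",im=im,d=d,**m);return load(n,k)
E
python3 - <<'E'
from rob import *
print(r.tip_extent)
for nm,p,phis in(('runner',(.4348,-.3535,.03),(-12.16,167.84)),('place',(.55,.026,.07),(1.9,181.9)),('spr',(.45,.368,.05),(0,45,90,135,180)),('sprp',(.55,.026,.11),(0,45,90,135,180)),
  ('feed',(.5944,-.3602,.04),(0,45,90,135,180)),('feedp',(.623,-.046,.11),(0,45,90,135,180)),('chill',(.5735,.3485,.03),(152.5+90,62.5,-117.5)),('chillp',(.619,.103,.1),(91.9,-88.1,271.9))):
    for ph in phis:
        s=r.solve_ik(p,q(ph)); print(nm,ph,s)
E
```

```text
0.025
runner -12.16 [-0.8194  0.6764  1.6707 -0.      0.7945 -0.6072]
runner 167.84 [-0.8194  0.6764  1.6707 -0.      0.7945  2.5344]
place 1.9 [-0.092   0.6018  1.6749 -0.      0.8648 -0.1251]
place 181.9 [-0.092   0.6018  1.6749 -0.      0.8648  3.0165]
spr 0 [ 0.5537  0.6737  1.5968 -0.      0.8712  0.5537]
spr 45 [ 0.5537  0.6737  1.5968 -0.      0.8712 -0.2317]
spr 90 [ 0.5537  0.6737  1.5968 -0.      0.8712 -1.0171]
spr 135 [ 0.5537  0.6737  1.5968 -0.      0.8712 -1.8025]
spr 180 [ 0.5537  0.6737  1.5968 -0.      0.8712 -2.5879]
sprp 0 [-0.092   0.5448  1.6421 -0.      0.9547 -0.092 ]
sprp 45 [-0.092   0.5448  1.6421 -0.      0.9547 -0.8774]
sprp 90 [-0.092   0.5448  1.6421 -0.      0.9547 -1.6628]
sprp 135 [-0.092   0.5448  1.6421 -0.      0.9547 -2.4482]
sprp 180 [-0.092   0.5448  1.6421 -0.      0.9547  3.0496]
feed 0 [-0.655   0.8562  1.2253 -0.      1.0601 -0.655 ]
feed 45 [-0.655   0.8562  1.2253 -0.      1.0601 -1.4404]
feed 90 [-0.655   0.8562  1.2253 -0.      1.0601 -2.2258]
feed 135 [-0.655   0.8562  1.2253 -0.      1.0601 -3.0112]
feed 180 [-0.655   0.8562  1.2253 -0.      1.0601  2.4866]
feedp 0 [-0.1963  0.6598  1.416  -0.      1.0658 -0.1963]
feedp 45 [-0.1963  0.6598  1.416  -0.      1.0658 -0.9817]
feedp 90 [-0.1963  0.6598  1.416  -0.      1.0658 -1.7671]
feedp 135 [-0.1963  0.6598  1.416  -0.      1.0658 -2.5525]
feedp 180 [-0.1963  0.6598  1.416  -0.      1.0658  2.9453]
chill 242.5 [ 0.4319  0.8306  1.3164 -0.      0.9946  2.4827]
chill 62.5 [ 0.4319  0.8306  1.3164 -0.      0.9946 -0.6589]
chill -117.5 [ 0.4319  0.8306  1.3164 -0.      0.9946  2.4827]
chillp 91.9 [ 0.0428  0.6761  1.4157 -0.      1.0498 -1.5611]
chillp -88.1 [ 0.0428  0.6761  1.4157 -0.      1.0498  1.5805]
chillp 271.9 [ 0.0428  0.6761  1.4157 -0.      1.0498  1.5805]
```

```bash
python3 - <<'E'
from rob import *
x,y=.4348,-.3535;Q=q(-12.16)
r.reach([x,y,.13],Q);st()
r.move_straight([x,y,.028],speed=.12,max_force=12);st()
command_gripper(0.03,40);st()
r.move_straight([x,y,.16],speed=.15);st()
Q=q(1.9);r.reach([.549,.0263,.16],Q);s=st()
for n in('top','scene'):
    D=snap(n,1)
    cv2.imwrite(f"pics/{n}1.png",cv2.resize(D['im'][90:300,120:440,::-1],None,fx=2.5,fy=2.5,interpolation=cv2.INTER_CUBIC))
E
```

```text
t 3.2 tcp [ 0.4353 -0.3529  0.1301] w 0.0849 F [-0.4713 -0.2406  0.1388] q6 -0.61
t 4.2 tcp [ 0.4352 -0.3539  0.0287] w 0.0854 F [0.4938 0.8371 0.0994] q6 -0.61
t 4.7 tcp [ 0.435  -0.3538  0.0286] w 0.0393 F [-0.0017  0.8106  5.3378] q6 -0.61
t 5.7 tcp [ 0.4344 -0.3531  0.159 ] w 0.0392 F [ 0.3374 -0.249  -1.0965] q6 -0.61
t 7.2 tcp [0.5491 0.0253 0.1599] w 0.0398 F [ 0.6654 -1.5256 -1.4647] q6 -0.13
```

View pics/top1.png

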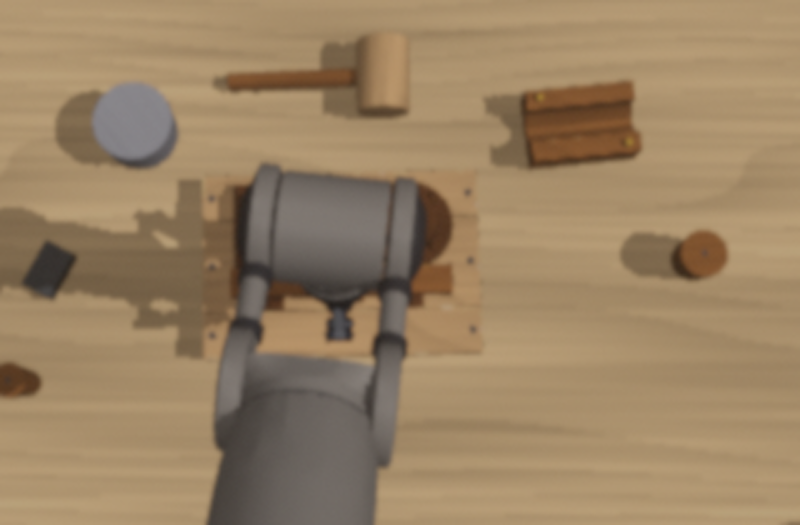

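View pics/scene1.png

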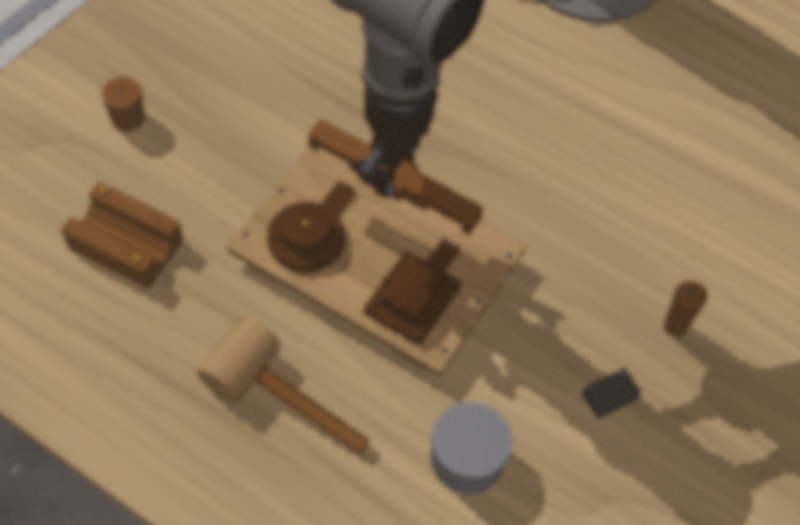

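The runner is held level: both ends show in scene1, at (320,133) and (470,218). To get relative poses more precisely I'll fit projected edges to the image gradients.

```bash
cat > fit.py <<'E'
from rob import *
from scipy.optimize import minimize
from scipy.ndimage import map_coordinates
def seg(a,b,n=60): return np.linspace(a,b,n)
def rect(x0,x1,y0,y1,z,n=50):
    c=[(x0,y0,z),(x1,y0,z),(x1,y1,z),(x0,y1,z)];return np.vstack([seg(c[i],c[(i+1)%4],n) for i in range(4)])/1000
def circ(R,z,cx=0,cy=0,n=120):
    t=np.linspace(0,2*np.pi,n);return np.c_[cx+R*np.cos(t),cy+R*np.sin(t),z+0*t]/1000
def tongue(y): return np.vstack([seg((-50,y-13,8),(-8,y-13,8)),seg((-50,y+13,8),(-8,y+13,8)),seg((-50,y-13,8),(-50,y+13,8),30)])/1000
# board frame with z from board top
BOARD=np.vstack([rect(40-33,40+33,75-24,75+24,38),circ(30,38,40,-75),tongue(75),tongue(-75),circ(48,14,40,-75),rect(-8,88,35,115,14)])
BOARDE=rect(-100,100,-150,150,0,100)
RUN=np.vstack([seg((s*14,t*22,26),(s*14,t*110,26)) for s in(1,-1) for t in(1,-1)]+[seg((-14,t*110,26),(14,t*110,26),20) for t in(1,-1)])/1000
RUNW=np.vstack([RUN,np.vstack([seg((s*20,-22,26),(s*20,22,26),30) for s in(1,-1)])/1000])
CHILL=rect(-28,28,-18,18,24)
def place(M,p,z):
    c,s=np.cos(p[2]),np.sin(p[2]);return np.c_[p[0]+c*M[:,0]-s*M[:,1],p[1]+s*M[:,0]+c*M[:,1],z+M[:,2]]
def grad(D,sig=1.0):
    g=cv2.GaussianBlur(D['im'].astype(np.float32),(0,0),sig)
    gx=cv2.Sobel(g,cv2.CV_32F,1,0);gy=cv2.Sobel(g,cv2.CV_32F,0,1);return np.minimum(np.sqrt((gx**2+gy**2).sum(-1)),400)
def fit(D,M,p0,z,yaw=True,sig=1.0,span=.006):
    G=grad(D,sig)
    def f(v):
        p=np.array(p0,float);p[:2]+=v[:2]*1e-3
        if yaw:p[2]+=np.radians(v[2])
        uv=proj(D,place(M,p,z));return -map_coordinates(G,[uv[:,1],uv[:,0]],order=1).mean()
    best=min(((f([a,b,0]),a,b) for a in np.arange(-8,8.1,1) for b in np.arange(-8,8.1,1)))
    x0=[best[1],best[2]]+([0] if yaw else[])
    sim=np.array([x0]+[np.add(x0,e) for e in np.eye(len(x0))*1.0])
    o=minimize(f,x0,method='Nelder-Mead',options=dict(initial_simplex=sim,xatol=.01,fatol=1e-4))
    p=np.array(p0,float);p[:2]+=o.x[:2]*1e-3
    if yaw:p[2]+=np.radians(o.x[2])
    return p,-o.fun
def draw(D,items,fn,box,s=4):
    u0,v0,w,h=box;im=cv2.resize(D['im'][v0:v0+h,u0:u0+w,::-1],None,fx=s,fy=s,interpolation=cv2.INTER_CUBIC)
    for M,p,z in items:
        for u,v in proj(D,place(M,p,z)): cv2.circle(im,(int((u-u0+.5)*s),int((v-v0+.5)*s)),0,(0,255,0),-1)
    cv2.imwrite(fn,im)
E
python3 - <<'E'
from fit import *
b0=[.5805,.0274,np.radians(1.9)]
for n in('top','scene'):
    D=levelled(load(n))
    for nm,M,p0,z in(('board',BOARD,b0,.038),('boardedge',BOARDE,b0,.038),('runner',RUNW,[.4348,-.3535,np.radians(-12.2)],0),('chill',CHILL,[.5735,.3485,np.radians(152.3)],0),('feeder',circ(26,58),[.5944,-.3602,0],0),('sprue',circ(19,85),[.45,.3678,0],0)):
        p,s=fit(D,M,p0,z,yaw=nm not in('feeder','sprue'));print(n,nm,p[:2],np.degrees(p[2]),s)
        if nm=='board': pb=p
    draw(D,[(BOARD,pb,.038),(BOARDE,pb,.038)],f'pics/fit_{n}.png',(190,145,140,95) if n=='top' else (200,140,140,105),5)
D=load('scene',1);Dl=levelled(load('scene'))
D['R'],D['t']=Dl['R'],Dl['t']
z=.1599-.0286
p,s=fit(D,RUN,[.549,.0253,np.radians(1.9)],z);print('held',p[:2],np.degrees(p[2]),s)
pb,s=fit(D,BOARD,b0,.038);print('board',pb[:2],np.degrees(pb[2]))
draw(D,[(RUN,p,z),(BOARD,pb,.038)],'pics/fit_held.png',(200,120,140,120),5)
E
```

```text
Traceback (most recent call last):
  File "fit.py", line 27, in fit
    best=min(((f([a,b,0]),a,b) for a in np.arange(-8,8.1,1) for b in np.arange(-8,8.1,1)))
  File "fit.py", line 27, in <genexpr>
    best=min(((f([a,b,0]),a,b) for a in np.arange(-8,8.1,1) for b in np.arange(-8,8.1,1)))
               ~^^^^^^^^^
  File "fit.py", line 24, in f
    p=np.array(p0,float);p[:2]+=v[:2]*1e-3
                                ~~~~~^~~~~
TypeError: can't multiply sequence by non-int of type 'float'
```

```bash
sed -i 's/p\[:2\]+=v\[:2\]\*1e-3/p[:2]+=np.array(v[:2])*1e-3/' fit.py
cat > a.py <<'E'
from fit import *
b0=[.5805,.0274,np.radians(1.9)]
for n in('top','scene'):
    D=levelled(load(n))
    for nm,M,p0,z in(('board',BOARD,b0,.038),('boardedge',BOARDE,b0,.038),('runner',RUNW,[.4348,-.3535,np.radians(-12.2)],0),('chill',CHILL,[.5735,.3485,np.radians(152.3)],0),('feeder',circ(26,58),[.5944,-.3602,0],0),('sprue',circ(19,85),[.45,.3678,0],0)):
        p,s=fit(D,M,p0,z,yaw=nm not in('feeder','sprue'));print(n,nm,p[:2],np.degrees(p[2]),s)
        if nm=='board': pb=p
    draw(D,[(BOARD,pb,.038),(BOARDE,pb,.038)],f'pics/fit_{n}.png',(190,145,140,95) if n=='top' else (200,140,140,105),5)
D=load('scene',1);Dl=levelled(load('scene'))
D['R'],D['t']=Dl['R'],Dl['t']
z=.1599-.0286
p,s=fit(D,RUN,[.549,.0253,np.radians(1.9)],z);print('held',p[:2],np.degrees(p[2]),s)
pb,s=fit(D,BOARD,b0,.038);print('board',pb[:2],np.degrees(pb[2]))
draw(D,[(RUN,p,z),(BOARD,pb,.038)],'pics/fit_held.png',(200,120,140,120),5)
E
python3 a.py
```

```text
top board [0.5813 0.0279] 1.714225551285118 146.89617919921875
top boardedge [0.5776 0.0277] 2.881259777725526 73.28634643554688
top runner [ 0.4347 -0.3503] -12.098664481887626 168.80755615234375
top chill [0.572  0.3468] 155.19943780235093 212.85694885253906
top feeder [ 0.5941 -0.3598] 0.0 177.42970275878906
top sprue [0.4482 0.3553] 0.0 149.489013671875
scene board [0.5853 0.0307] 1.7102745338332417 143.88064575195312
scene boardedge [0.584  0.0283] 1.8714378279375494 83.1434097290039
scene runner [ 0.4465 -0.3406] -12.674874280656176 147.53778076171875
scene chill [0.5835 0.3517] 154.10285945703856 195.89471435546875
scene feeder [ 0.5978 -0.3571] 0.0 150.80442810058594
scene sprue [0.456  0.3702] 0.0 161.6186981201172
held [0.5568 0.0303] 2.532613768266844 169.1319580078125
board [0.5855 0.0304] 1.7234000186761955
```

View pics/fit_held.png

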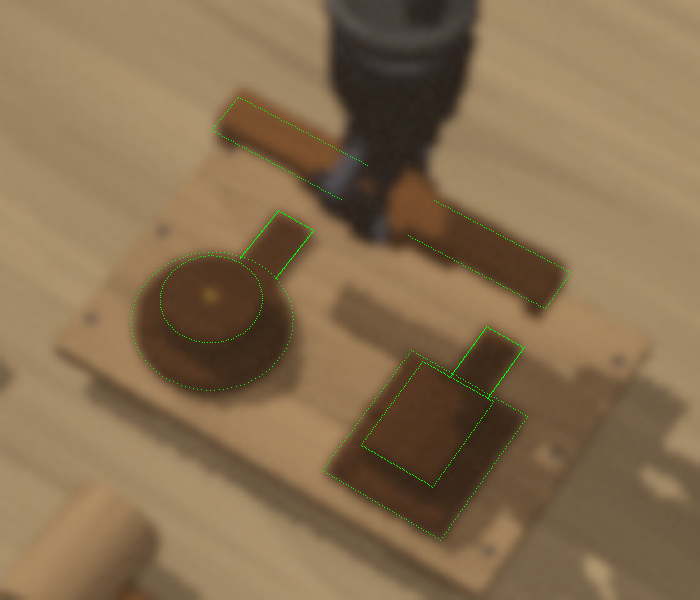

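View pics/fit_top.png

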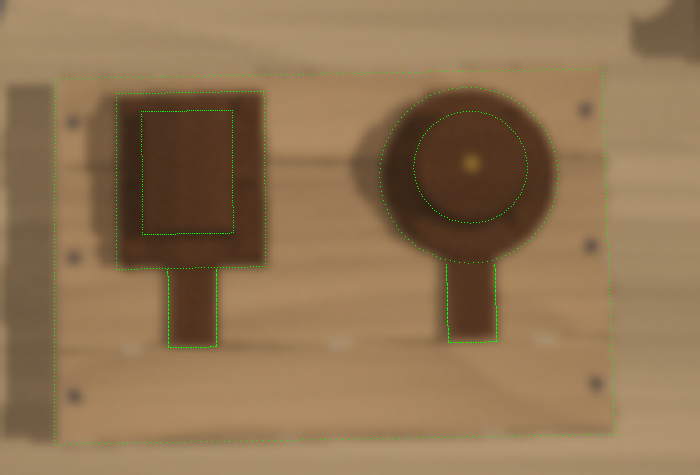

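```bash
cat > held.py <<'E'
from fit import *
def look(k,p0,z,M=RUN):
    D=snap('scene',k);L=levelled(load('scene'));D['R'],D['t']=L['R'],L['t']
    b0=[.5853,.0307,np.radians(1.71)]
    pb,sb=fit(D,BOARD,b0,.038);p,s=fit(D,M,p0,z)
    c,sn=np.cos(b0[2]),np.sin(b0[2]);d=p[:2]-b0[:2]
    print('board',pb,'obj',p[:2],np.degrees(p[2]),s,'rel mm',1e3*np.array([c*d[0]+sn*d[1],-sn*d[0]+c*d[1]]),np.degrees(p[2]-b0[2]))
    draw(D,[(M,p,z),(BOARD,b0,.038)],f'pics/look{k}.png',(200,120,140,120),5);return p
E
python3 - <<'E'
from held import *
r.move_straight([.5503,.0270,.056+.0286],q(1.7),speed=.15);s=st()
look(2,[.554,.030,np.radians(1.7)],s['eef_pos'][2]-.0286)
E
```

```text
t 7.9 tcp [0.5508 0.0267 0.0851] w 0.0392 F [-0.0994 -0.3234 -0.249 ] q6 -0.12
board [0.5867 0.0297 0.0363] obj [0.5525 0.0298] 2.531085455981065 128.7401580810547 rel mm [-32.7895   0.0311] 0.8210854559810652
```

View pics/look2.png

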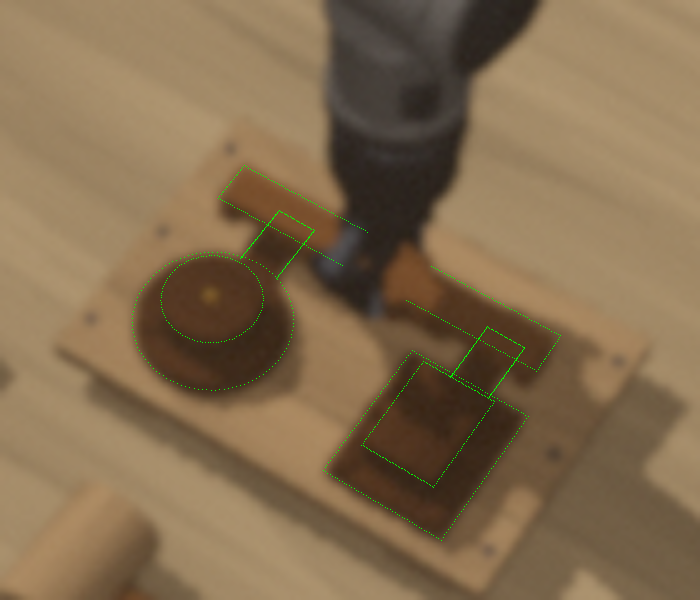

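```bash
python3 - <<'E'
from fit import *
p=r.read_state()['eef_pos']
x,y=.5512,.0268
print(r.move_straight([x,y,.0655],q(1.7),speed=.05,max_force=8));s=st()
command_gripper(.060);st()
r.move_straight([x,y,.17],speed=.15)
# move out toward sprue
r.reach([.45,.368,.17],q(130));st()
for n in('top','scene'):
    D=snap(n,3);L=levelled(load(n));D['R'],D['t']=L['R'],L['t']
    b=[.5813,.0279,np.radians(1.71)] if n=='top' else [.5853,.0307,np.radians(1.71)]
    p,sc=fit(D,RUNW,[b[0]-.031,b[1],b[2]],.038)
    print(n,(p[:2]-b[:2])*1e3,np.degrees(p[2]),sc)
    draw(D,[(RUNW,p,.038)],f'pics/placed_{n}.png',(190,145,140,95) if n=='top' else (200,120,140,120),5)
E
```

```text
True
t 8.4 tcp [0.5512 0.0268 0.0664] w 0.0392 F [-0.7873 -0.8977  4.4951] q6 -0.12
t 8.7 tcp [0.5507 0.0268 0.0659] w 0.0601 F [ 0.1664 -0.399  -0.4408] q6 -0.12
t 10.9 tcp [0.4503 0.3674 0.1695] w 0.0598 F [ 0.6069 -0.4337 -0.179 ] q6 -1.71
top [-32.7803  -0.6103] 2.298119321754199 120.96187591552734
scene [-32.7467  -1.1741] 1.677337639767122 126.48113250732422
```

View pics/placed_top.png

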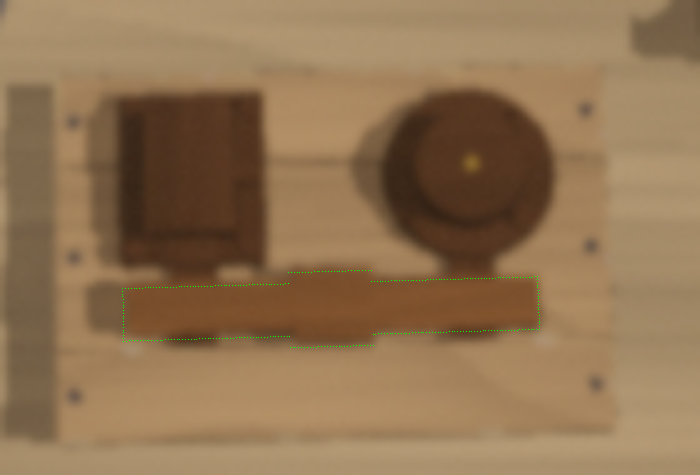

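View pics/placed_scene.png

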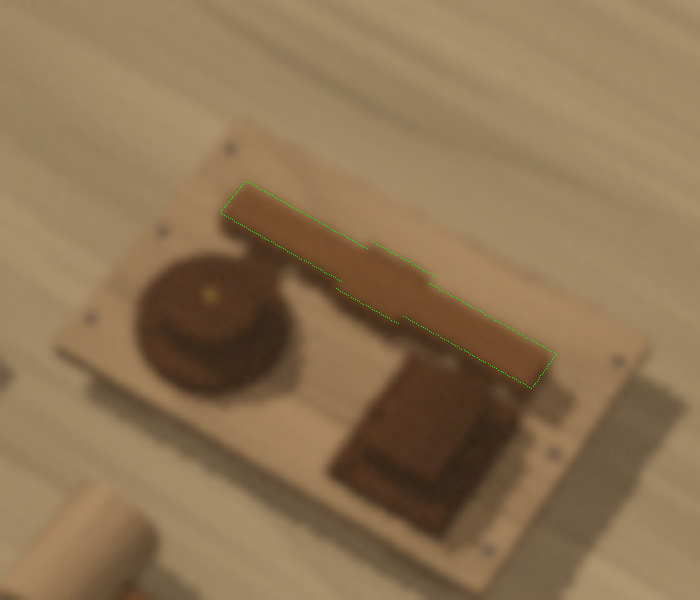

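The runner lies seated across both tongues at board (-33, -0.6) mm, and both cameras agree. For the sprue I'll squeeze it along x and then y, which centres it on the TCP axis and also gives the camera-to-robot offset.

```bash
python3 - <<'E'
from fit import *
x,y=.4523,.3693
command_gripper(.085)
r.reach([x,y,.16],q(0))
r.move_straight([x,y,.058],speed=.12,max_force=8);st()
command_gripper(.02,20);st()
command_gripper(.075)
r.move_straight([x,y,.058],q(90),speed=.1,max_force=8);st()
command_gripper(.02,20);st()
command_gripper(.075);s=st()
r.move_straight([x,y,.17],speed=.15)
r.reach([.40,.25,.2],q(90))
for n in('top','scene'):
    D=snap(n,4);L=levelled(load(n));D['R'],D['t']=L['R'],L['t']
    c,a,e,N=top(D,(x,y),.05,.085,.006,.012);p,sc=fit(D,circ(19,85),[x,y,0],0,yaw=False)
    print(n,c,e,N,p,sc)
    draw(D,[(circ(19,85),p,0)],f'pics/spr_{n}.png',(90,205,80,60) if n=='top' else (350,180,80,60),8)
E
```

```text
t 14.4 tcp [0.4528 0.3696 0.0587] w 0.0851 F [ 0.2883 -0.507  -0.2179] q6 0.55
t 14.9 tcp [0.4525 0.3695 0.0585] w 0.0349 F [-0.1273  0.314   4.1274] q6 0.55
t 17.1 tcp [0.4523 0.3693 0.058 ] w 0.0749 F [ 0.9563 -0.2582 -0.0668] q6 -1.02
t 17.5 tcp [0.4524 0.3693 0.0582] w 0.0350 F [ 0.1847 -1.0816  0.792 ] q6 -1.02
t 18.0 tcp [0.4523 0.3693 0.058 ] w 0.0748 F [0.7179 0.7662 0.0025] q6 -1.02Traceback (most recent call last):
  File "<stdin>", line 15, in <module>
  File "meas.py", line 18, in top
    m=region(D,xy,rad,ztop-lo,ztop+hi);v,u=np.nonzero(m);W=ray(D,np.c_[u,v],ztop)[:,:2]
  File "meas.py", line 16, in region
    k,l,st,_=cv2.connectedComponentsWithStats(m);i=1+np.argmax(st[1:,4]);return l==i
                                                     ~~~~~~~~~^^^^^^^^^^
    return _wrapfunc(a, 'argmax', axis=axis, out=out, **kwds)
    return bound(*args, **kwds)
ValueError: attempt to get argmax of an empty sequence
```

```bash
python3 - <<'E'
from fit import *
x,y=.4523,.3693
D=load('top',4);cv2.imwrite('pics/t4.png',D['im'][:,:,::-1])
st()
r.reach([.50,.05,.3],q(90));st()
for n in('top','scene'):
    D=snap(n,5);L=levelled(load(n));D['R'],D['t']=L['R'],L['t']
    try:
        c,a,e,N=top(D,(x,y),.05,.085,.006,.012);p,sc=fit(D,circ(19,85),[c[0],c[1],0],0,yaw=False)
        print(n,c,e,N,p,sc)
    except Exception as ex: print(n,ex);continue
    draw(D,[(circ(19,85),p,0),(circ(14,0),p,0)],f'pics/spr_{n}.png',(90,205,80,60) if n=='top' else (350,180,80,60),8)
E
```

```text
t 19.5 tcp [0.4004 0.2503 0.1997] w 0.0752 F [0.0373 0.1599 0.1897] q6 -1.17
t 20.5 tcp [0.4996 0.0511 0.2991] w 0.0751 F [-0.8327  0.664  -0.4463] q6 -1.62
top [0.45   0.3678] [0.0323 0.0336] 171 [0.4481 0.3553 0.    ] 154.64076232910156
scene [0.4546 0.3696] [0.0324 0.035 ] 130 [0.456  0.3702 0.    ] 165.84535217285156
```

View pics/spr_top.png

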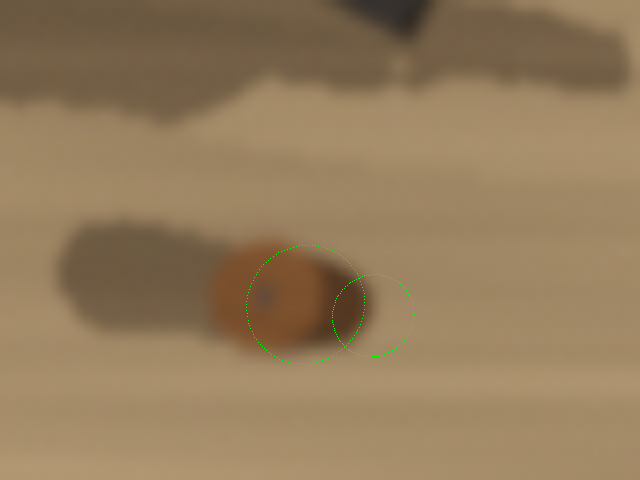

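View pics/spr_scene.png

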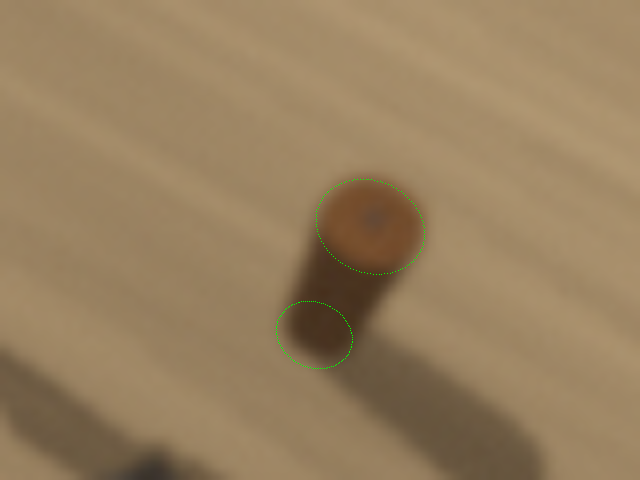

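The sprue sits exactly at the expected TCP point, so robot = top camera + (2.3, 1.5) mm. The runner gives the same x offset. Now I'll place the sprue.

```bash
python3 - <<'E'
from fit import *
x,y=.4523,.3693
r.reach([x,y,.17],q(90))
r.move_straight([x,y,.056],speed=.12,max_force=8)
command_gripper(.02,35);st()
r.move_straight([x,y,.2],speed=.15)
X,Y=.5509,.0288
r.reach([X,Y,.2],q(90));st()
r.move_straight([X,Y,.13],speed=.1)
print(r.move_straight([X,Y,.1175],speed=.03,max_force=5));st()
r.hold(.3)
command_gripper(.060);st()
r.move_straight([X,Y,.22],speed=.12)
r.reach([.5,-.3,.22],q(90));st()
for n in('top','scene'):
    D=snap(n,6);L=levelled(load(n));D['R'],D['t']=L['R'],L['t']
    crop(D,*((190,145,140,95) if n=='top' else (200,120,140,120)),5,f'pics/s6_{n}.png')
    c,a,e,N=top(D,(X,Y),.05,.149,.006,.012);print(n,c,e,N)
E
```

```text
t 23.5 tcp [0.4527 0.3694 0.0566] w 0.0345 F [-0.7483 -1.9904  5.4018] q6 -1.02
t 25.9 tcp [0.5508 0.0298 0.1999] w 0.0343 F [ 0.1875  0.3959 -0.6091] q6 -1.66
True
t 27.1 tcp [0.5514 0.0284 0.1205] w 0.0341 F [-0.5442 -2.0155  4.564 ] q6 -1.66
t 27.8 tcp [0.5505 0.029  0.1197] w 0.0602 F [-0.5861  0.407   0.5768] q6 -1.66
t 30.0 tcp [ 0.5004 -0.2989  0.2199] w 0.0601 F [-0.0916  0.2785  0.2866] q6 -2.24
top [0.549  0.0279] [0.0323 0.0326] 177
scene [0.5517 0.0302] [0.0317 0.035 ] 119
```

View pics/s6_top.png

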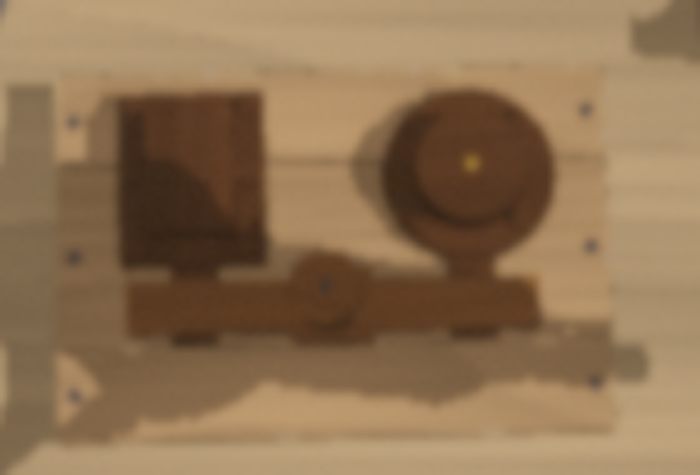

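View pics/s6_scene.png

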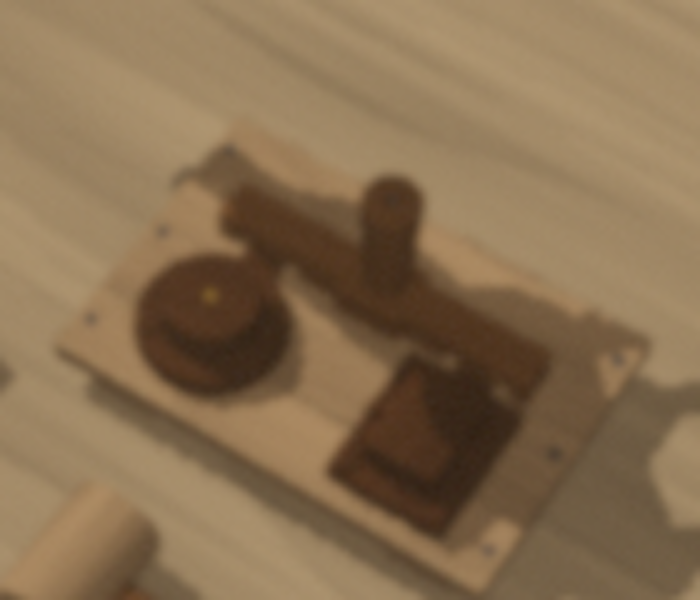

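The sprue stands upright in the middle of the well: top at (0.549, 0.028), well fitted at (0.5485, 0.0273) in the same camera. Next is the feeder.

```bash
python3 - <<'E'
from fit import *
x,y=.5966,-.3588
command_gripper(.085)
r.reach([x,y,.14],q(0))
print(r.move_straight([x,y,.042],speed=.12,max_force=8))
command_gripper(.03,20);st()
command_gripper(.085)
r.move_straight([x,y,.042],q(90),speed=.1,max_force=8)
command_gripper(.03,40);st()
r.move_straight([x,y,.22],speed=.15);st()
X,Y=.6257,-.0443
r.reach([X,Y,.22],q(90));st()
r.move_straight([X,Y,.125],speed=.12)
print(r.move_straight([X,Y,.114],speed=.03,max_force=5));st()
r.hold(.3)
command_gripper(.080);st()
r.move_straight([X,Y,.22],speed=.12)
r.reach([.5,.3,.22],q(62.5));st()
for n in('top','scene'):
    D=snap(n,7);L=levelled(load(n));D['R'],D['t']=L['R'],L['t']
    crop(D,*((190,145,140,95) if n=='top' else (200,120,140,120)),5,f'pics/s7_{n}.png')
    for xy,z in(((X,Y),.134),((.5509,.0288),.149)):
        c,a,e,N=top(D,xy,.05,z,.006,.012);print(n,c,e,N)
E
```

```text
False
t 33.3 tcp [ 0.5968 -0.3591  0.0429] w 0.0506 F [-2.001   0.6262  5.406 ] q6 -0.65
t 35.9 tcp [ 0.5967 -0.3589  0.0423] w 0.0502 F [-0.3527  0.3154  1.5859] q6 -2.22
t 37.2 tcp [ 0.5962 -0.3585  0.2187] w 0.0501 F [-0.3971 -0.0374 -0.5811] q6 -2.22
t 38.4 tcp [ 0.6259 -0.0456  0.2199] w 0.0503 F [ 0.5721 -0.7709 -1.302 ] q6 -1.76
True
t 39.7 tcp [ 0.6264 -0.0448  0.1178] w 0.0506 F [-0.4037 -1.2115  4.381 ] q6 -1.76
t 40.4 tcp [ 0.6256 -0.0444  0.1166] w 0.0800 F [-0.0432 -0.5226 -0.6756] q6 -1.76
t 42.8 tcp [0.5005 0.2993 0.2198] w 0.0799 F [ 0.3563 -0.216  -0.9247] q6 -0.68
top [ 0.6239 -0.0459] [0.0442 0.0447] 317
top [0.549 0.028] [0.0318 0.0325] 174
scene [ 0.6275 -0.0439] [0.0442 0.0467] 225
scene [0.5519 0.0299] [0.0327 0.034 ] 120
```

View pics/s7_top.png

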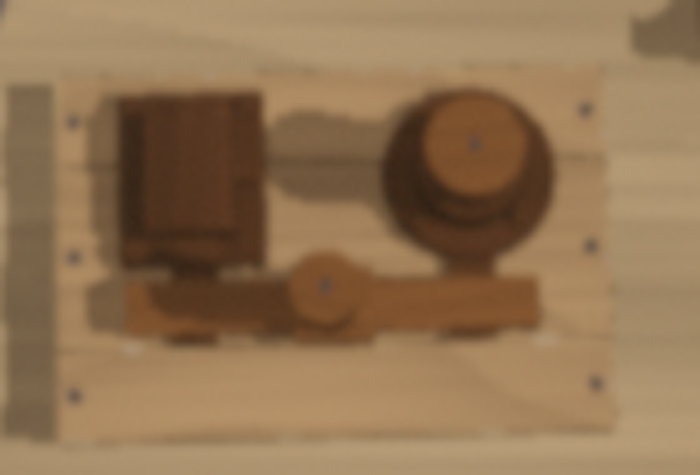

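View pics/s7_scene.png

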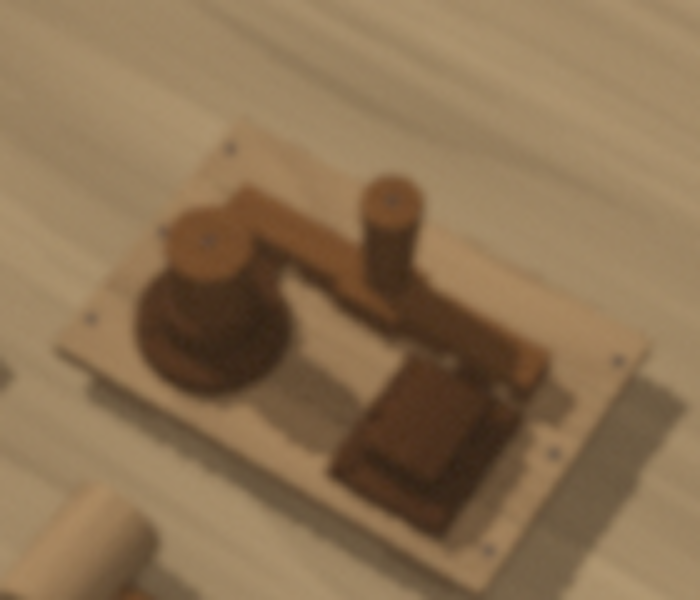

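The feeder stands upright on the hub: top at (0.6239, -0.0459), hub at (0.6233, -0.0456). Now the chill.

```bash
python3 - <<'E'
from fit import *
x,y=.5762,.3500
command_gripper(.085)
r.reach([x,y,.14],q(-26.5))
print(r.move_straight([x,y,.0285],speed=.12,max_force=8));st()
command_gripper(.04,25);st()
command_gripper(.085)
r.move_straight([x,y,.075],speed=.15)
r.move_straight([x,y,.075],q(63.5),speed=.1)
print(r.move_straight([x,y,.0285],speed=.1,max_force=8))
command_gripper(.02,70);st()
r.move_straight([x,y,.2],speed=.12);st()
X,Y=.6213,.1054
r.reach([X,Y,.2],q(91.71));s=st()
r.move_straight([X,Y,.125],speed=.1);s=st()
for n in('top','scene'):
    D=snap(n,8);crop(D,*((190,145,140,95) if n=='top' else (200,120,140,120)),5,f'pics/s8_{n}.png')
E
```

```text
False
t 45.6 tcp [0.5768 0.3503 0.0295] w 0.0852 F [-1.0767 -1.1107  1.0156] q6 0.89
t 46.0 tcp [0.5765 0.3502 0.0294] w 0.0552 F [-1.3028  0.175   4.0932] q6 0.89
False
t 49.7 tcp [0.5766 0.3502 0.0293] w 0.0341 F [-0.2705 -1.0346  5.196 ] q6 -0.68
t 51.3 tcp [0.5759 0.3499 0.199 ] w 0.0345 F [-0.5252 -0.1303 -3.0413] q6 -0.68
t 52.2 tcp [0.6212 0.1062 0.1998] w 0.0349 F [ 0.7834  1.4183 -3.8622] q6 -1.55
t 53.1 tcp [0.6218 0.1056 0.1257] w 0.0346 F [-0.5314  0.2888 -2.897 ] q6 -1.55
```

View pics/s8_scene.png

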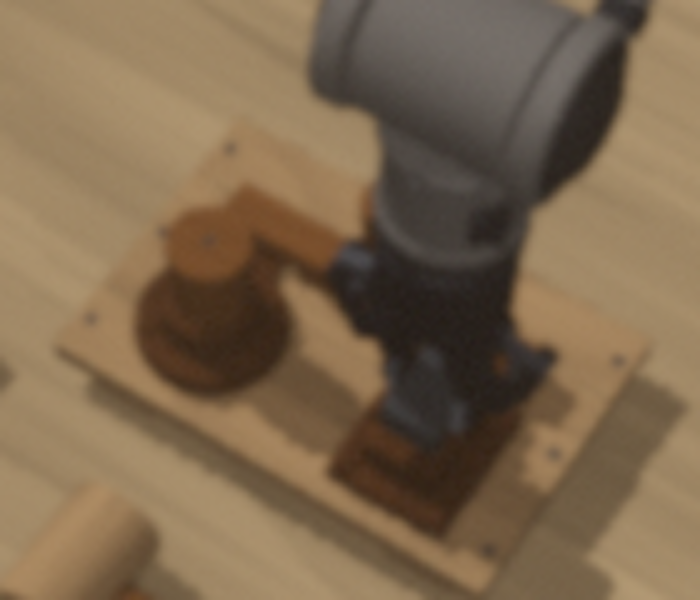

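```bash
python3 - <<'E'
from fit import *
X,Y=.6213,.1055
print(r.move_straight([X,Y,.1015],speed=.03,max_force=6));st()
r.hold(.3)
command_gripper(.060);st()
r.move_straight([X,Y,.22],speed=.12)
r.reach([.40,.35,.25],q(62.5));st()
for n in('top','scene'):
    D=snap(n,9);L=levelled(load(n));D['R'],D['t']=L['R'],L['t']
    crop(D,*((190,145,140,95) if n=='top' else (200,120,140,120)),5,f'pics/s9_{n}.png')
    p,s=fit(D,CHILL,[X,Y,.03],.076);print('chill',n,p[:2],np.degrees(p[2]),s)
    b=[.5813,.0279,.03] if n=='top' else [.5853,.0307,.03]
    print('pad',n,place(np.array([[.04,.075,0]]),b,0))
    for xy,z in(((.6257,-.0443),.134),((.5509,.0288),.149),((X,Y),.1)):
        c,a,e,N=top(D,xy,.05,z,.006,.018);print(n,c,a,e,N)
    p,sc=fit(D,RUNW,[b[0]-.033,b[1],b[2]],.038);print('runner',(p[:2]-b[:2])*1e3,np.degrees(p[2]))
    cv2.imwrite(f'pics/full9_{n}.png',D['im'][:,:,::-1])
E
```

```text
True
t 53.9 tcp [0.621  0.1055 0.1054] w 0.0342 F [ 0.0447 -0.8027  4.8565] q6 -1.55
t 54.5 tcp [0.6201 0.1054 0.1039] w 0.0597 F [-0.0621 -0.2098  0.1219] q6 -1.55
t 56.9 tcp [0.4006 0.3496 0.2497] w 0.0600 F [-0.1177 -0.2953  0.8937] q6 -0.52
chill top [0.6291 0.1054] 0.6471158624689475 116.24948120117188
pad top [[0.619  0.1041 0.    ]]
top [ 0.6239 -0.0459] 135.23773796179324 [0.0442 0.0447] 317
top [0.5489 0.028 ] -163.2878033804891 [0.032  0.0327] 176
top [0.6194 0.1063] -179.98571028729268 [0.036 0.056] 296
runner [-32.9663  -2.1696] 2.6928736676623672
chill scene [0.6219 0.0968] 2.897274921174566 84.73416900634766
pad scene [[0.623  0.1069 0.    ]]
scene [ 0.6275 -0.0441] -137.47469465168425 [0.0438 0.0471] 225
scene [0.5524 0.0301] -142.9824977919725 [0.0327 0.0353] 124
scene [0.6242 0.108 ] -177.3304206759348 [0.036  0.0574] 232
runner [-32.1418   0.5253] 0.91893053734373
```

View pics/s9_top.png

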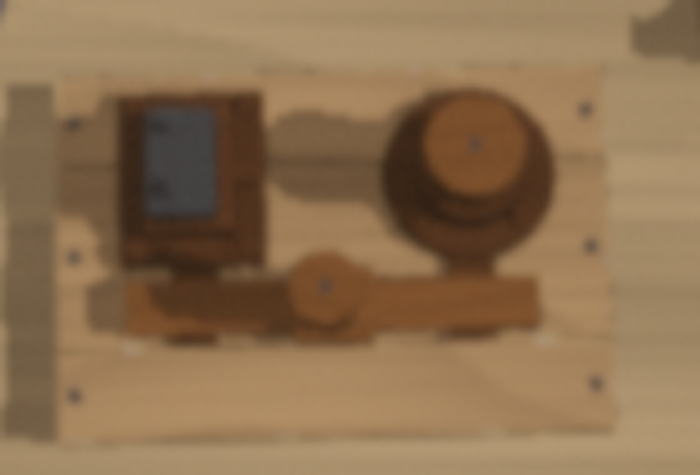

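View pics/s9_scene.png

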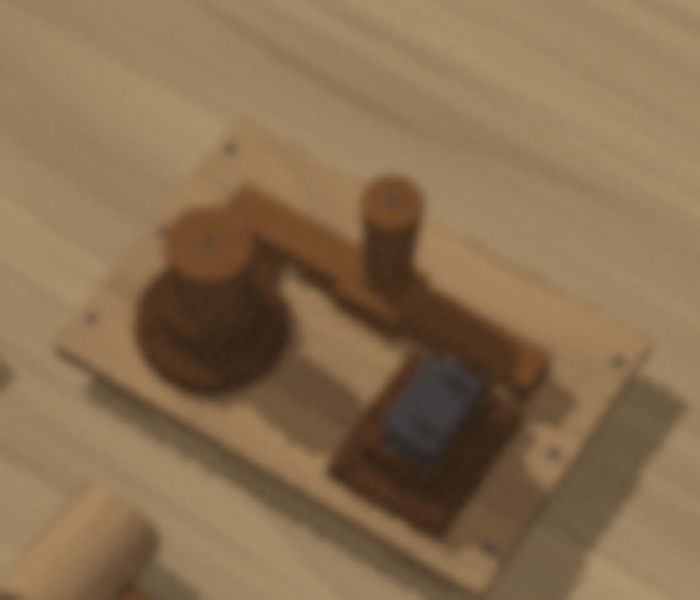

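View pics/full9_scene.png

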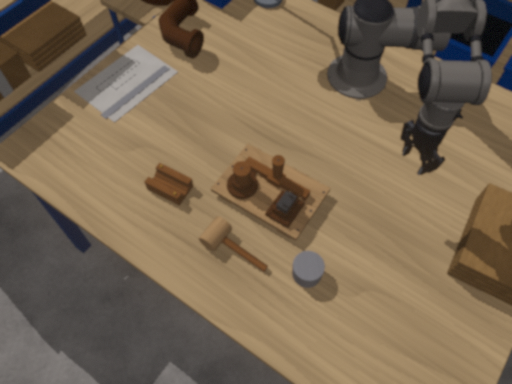

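The chill is flat on the pad but may sit about 2 mm off in +y. I'll measure it more closely, using the chill's blue-grey colour.

```bash
python3 - <<'E'
from fit import *
for n in('top','scene'):
    L=levelled(load(n));R,t=L['R'],L['t']
    D0=load(n);D=load(n,9);D0['R']=D['R']=R;D0['t']=D['t']=t
    b=[.5813,.0279,np.radians(1.71)] if n=='top' else [.5853,.0307,np.radians(1.71)]
    pc=place(np.array([[.04,.075,0]]),b,0)[0,:2]
    # pad-only & foot-only fits
    for nm,M,z in(('pad',rect(-33,33,-24,24,38),.038),('foot',rect(-48,48,-40,40,14),.038)):
        p,s=fit(D0,M,[*pc,b[2]],z);print(n,nm,p[:2],np.degrees(p[2]),s)
    s=6;u,v=proj(D,[[*pc,.1]])[0].astype(int)
    im=cv2.resize(D['im'][v-20:v+20,u-20:u+20],None,fx=s,fy=s,interpolation=cv2.INTER_CUBIC).astype(int)
    g=im[...,2]-im[...,0]; m=((g>-8)).astype(np.uint8)
    k,l,stt,_=cv2.connectedComponentsWithStats(m);i=l[120,120];i=i if i else 1+np.argmax(stt[1:,4]);m=(l==i)
    vv,uu=np.nonzero(m);W=ray(D,np.c_[(uu+.5)/s-.5+u-20,(vv+.5)/s-.5+v-20],.1)[:,:2]
    rr=cv2.minAreaRect((W*1000).astype(np.float32));c=W.mean(0);e,V=np.linalg.eigh(np.cov((W-c).T))
    print(n,'chill',c,np.sqrt(12*e),np.degrees(np.arctan2(V[1,1],V[0,1])),'rect',rr)
    o=im.astype(np.uint8)[...,::-1].copy();o[cv2.morphologyEx(m.astype(np.uint8),cv2.MORPH_GRADIENT,np.ones((2,2)))>0]=(0,255,0)
    for M,p,z in((rect(-33,33,-24,24,38),[*pc,b[2]],.038),):
        for a,bb in proj(D,place(M,p,z)): cv2.circle(o,(int((a-u+20+.5)*s),int((bb-v+20+.5)*s)),0,(0,0,255),-1)
    cv2.imwrite(f'pics/ch_{n}.png',cv2.resize(o,None,fx=2,fy=2))
E
python3 -c "
import cv2,numpy as np
cv2.imwrite('pics/ch.png',cv2.resize(np.hstack([cv2.imread('pics/ch_top.png'),cv2.imread('pics/ch_scene.png')]),(800,400)))"
```

```text
top pad [0.6289 0.1173] 0.815134069238624 117.22969055175781
top foot [0.6189 0.1036] 1.6266890025742178 208.95542907714844
top chill [0.6193 0.106 ] [0.0315 0.0508] -177.41529219138485 rect ((619.681884765625, 106.38066101074219), (52.236289978027344, 32.90385055541992), 1.8690944910049438)
scene pad [0.6207 0.0968] 2.152603798816649 113.8282241821289
scene foot [0.6249 0.107 ] 1.5176138051305121 185.86460876464844
scene chill [0.6262 0.1086] [0.0285 0.0474] -172.94039451264894 rect ((623.92724609375, 110.04288482666016), (54.429466247558594, 30.981952667236328), 1.4616405963897705)
```

View pics/ch.png

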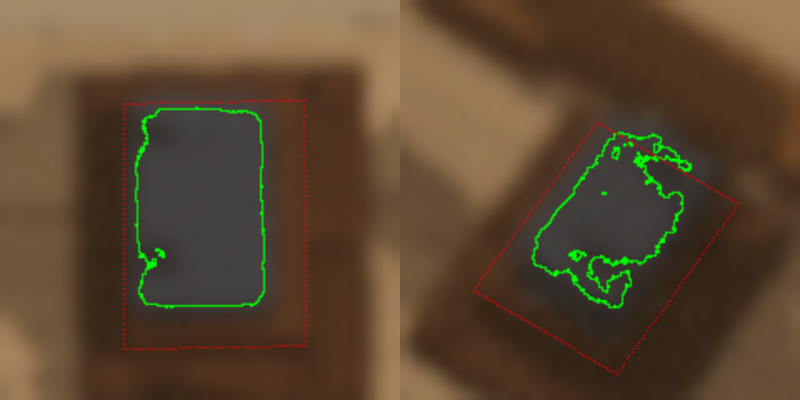

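```bash
cat > re.py <<'E'
from fit import *
import sys
X,Y,dX,dY,k=[float(a) for a in sys.argv[1:5]]+[sys.argv[5]]
Q=q(91.71)
r.reach([X,Y,.22],Q)
r.move_straight([X,Y,.105],speed=.12,max_force=8);st()
command_gripper(.02,50);st()
r.move_straight([X,Y,.112],speed=.08)
r.move_straight([X+dX,Y+dY,.112],speed=.03)
r.hold(.2)
print(r.move_straight([X+dX,Y+dY,.1015],speed=.03,max_force=6));st()
r.hold(.3);st()
command_gripper(.060,20);st()
r.move_straight([X+dX,Y+dY,.22],speed=.12)
r.reach([.40,.35,.25],q(62.5));st()
for n in('top','scene'):
    D=snap(n,k);L=levelled(load(n));D['R'],D['t']=L['R'],L['t']
    crop(D,*((190,145,140,95) if n=='top' else (200,120,140,120)),5,f'pics/s{k}_{n}.png')
    c,a,e,N=top(D,(.6213,.1055),.05,.1,.006,.018);print(n,c,a,e,N)
    c,a,e,N=top(D,(.5509,.0288),.05,.149,.006,.012);print(n,c,a,e,N)
E
python3 re.py .6213 .1055 0 -.002 10
```

```text
Traceback (most recent call last):
  File "re.py", line 1, in <module>
    from fit import *
  File "fit.py", line 1, in <module>
    from rob import *
  File "rob.py", line 1, in <module>
    from meas import *
  File "meas.py", line 1, in <module>
    from h import *
  File "h.py", line 1, in <module>
    import numpy as np,cv2
  File "re.py", line 4, in <module>
    Q=q(91.71)
NameError: name 'q' is not defined
```

My script's name shadowed the `re` module, and nothing moved. I'll rename it and run it again.

```bash
mv re.py regrip.py; rm -rf __pycache__; python3 regrip.py .6213 .1055 0 -.002 10
```

```text
t 59.4 tcp [0.6218 0.1056 0.1059] w 0.0599 F [-0.2665  1.4187 -0.427 ] q6 -1.55
t 59.7 tcp [0.6218 0.1055 0.1061] w 0.0350 F [-0.2685  0.2809  5.4076] q6 -1.55
True
t 60.7 tcp [0.6217 0.1035 0.1061] w 0.0351 F [-0.7649 -0.1936  5.1467] q6 -1.56
t 61.0 tcp [0.6216 0.1035 0.1061] w 0.0346 F [-0.9031 -0.2671  4.9567] q6 -1.56
t 61.4 tcp [0.6208 0.1035 0.1046] w 0.0601 F [ 0.5365 -0.401  -0.7072] q6 -1.56
t 63.8 tcp [0.4006 0.3496 0.2498] w 0.0601 F [ 0.4555  0.4835 -0.3718] q6 -0.52
top [0.6196 0.1037] -177.8179200340696 [0.0358 0.055 ] 290
top [0.5489 0.028 ] -164.16692477459958 [0.032  0.0326] 175
scene [0.624  0.1058] -177.43416329863797 [0.0362 0.0586] 236
scene [0.5521 0.0301] -137.07734422741697 [0.0325 0.0349] 122
```

View pics/s10_top.png

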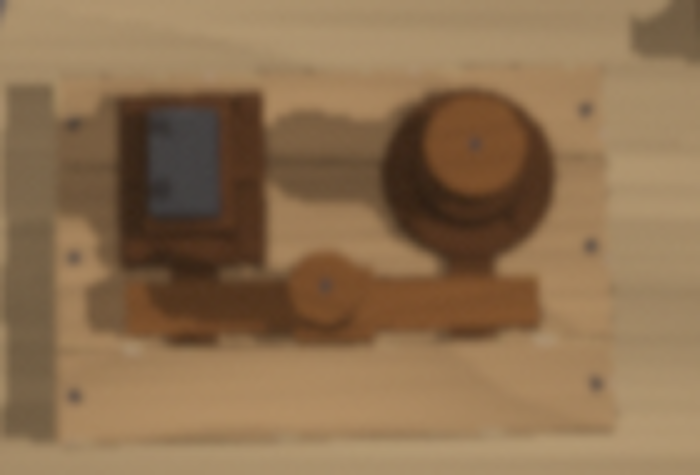

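View pics/s10_scene.png

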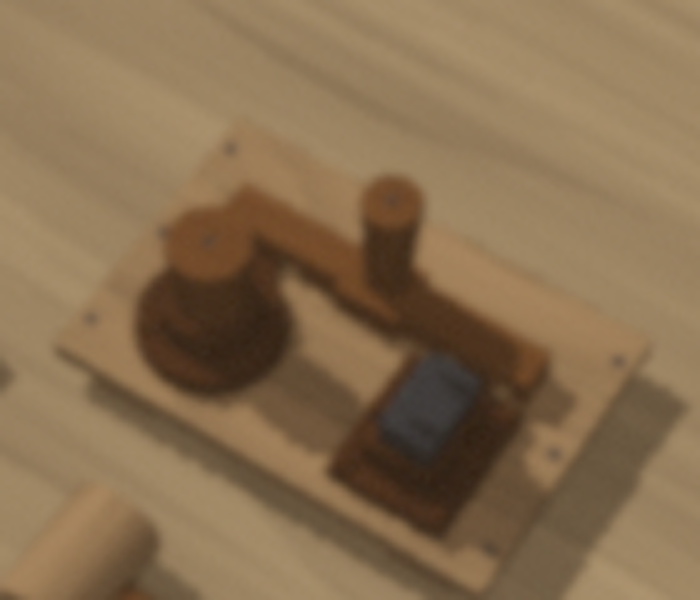

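The chill is now centred and square: top camera (0.6196, 0.1037) against pad (0.619, 0.104), and the scene camera agrees within about 1 mm. The sprue hasn't moved. I'm handing in.

```bash
python3 - <<'E'
from rob import *
r.finish_job();st()
E
```

```text
the job is handed in; nothing more can be done
the job is handed in; nothing more can be done
```

The job is handed in: runner, sprue, feeder and chill were placed in that order, with the last picture taken at about 64 s of the 122 s allowed.

- **Runner:** It lies across both gate tongues, centred at about board x -33 mm, y -0.6 mm. Both cameras agreed on this just after placing, and it touched down at the height expected for a fully seated bar. After the chill was first placed, a re-fit scattered by up to 2.7 mm in y and about 1° in yaw between the cameras. The sprue and feeder by then covered or shaded parts of the bar, so I put that down to the fit. The sprue standing on it did not move.
- **Sprue:** It stands upright within about 1 mm of the middle of the well block.
- **Feeder:** It stands upright within about 1 mm of the centre of the hub.
- **Chill:** The first placing was about 2 mm off in y, so I picked it up again and shifted it. It now measures within about 1 mm of the pad centre in both cameras and within about 1° of square.
- **Bystanders:** The core box, tin and mallet were not touched, and looked unmoved in the pictures.

**Checks that disagreed:** The two cameras differ by about 4 mm in x and 3 mm in y, so I compared positions only within one camera. Some outline fits on the small pieces (sprue, chill, bare pad) locked onto the wrong edges. I dropped those and used the depth and colour centres instead.

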